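Slide the gauge box into its bench case and latch it

TASK

Put the flat round-cornered gauge box away: swing the latch bar clear of the mouth of the dark wooden case, slide the box along the bench fully home into the case, lid upwards, either end first, and then swing the latch bar fully back across the mouth so that the box is locked in. Leave the other things on the bench standing where they are.

Things in the scene. Friction and masses are not known exactly. Their poses are not given: they have to be found in the camera images.
- gaugebox: the gauge box: closed flat wooden box, 120 (its x) x 90 (its y) x 36 high mm, vertical corners rounded at 8 mm radius, pale wood with a thin dark lid line, about 0.35 kg, too wide to grasp flat. Origin: centre of its underside, z up. It is the same either end first.
- case: dark wooden sleeve fixed to the bench, no floor, 50 mm high, 118 wide (y). In its frame (mm): mouth plane x = -60; side walls' inner faces y = +-47, walls 12 thick, mouth bevelled to y = +-54 over its first 12; back wall's inner face x = +60; roof 40 to 50 high. Origin: on the bench, where the box's origin is when fully home (its end flush with the mouth). z up.
- latch (a joint): latch bar angle a, rad: 0 = fully across the mouth (stop); grows as it swings outwards; at 1.6 it points straight out, clear of the mouth; end stop 2.5; stays where left. Vertical pivot at x = -72, y = -68 mm in the case's frame; the bar points along (-sin a, cos a) there, is 12 mm wide, 12 to 26 mm above the bench, and ends 74 mm from the pivot.
- latch_pin (a point): centre of the top of the upright round grip pin on the latch bar: 18 mm diameter, pale wood, 55 mm from the pivot, its top 82 mm above the bench, standing free above the bar's top at 26 mm
- jar: bystander: white lidded jar, 60 mm diameter, 85 mm high, standing; origin centre of underside
- spindle: bystander: upright turned wooden piece, 48 mm diameter, 100 mm high; origin centre of underside
- mallet: bystander: lying wooden mallet, head 60 x 110 x 60 mm centred 40 mm along its x, handle 24 mm thick running to x = -150 mm; origin on the bench
- bigbox: bystander: larger square-cornered flat wooden box, 100 x 150 x 42 mm, does not fit the case; origin centre of underside
Mind the look-alikes: they are no part of the job. What is shaped like the case but green is not meant.

How it is judged:
On the way, in this order (a step that is already met when the one before it is completed fails the run):
1. the latch bar is swung open (value of joint latch above 1.2 rad), for 0.1 s.
2. the box is fully home in the case (x of gaugebox in the frame of case between -0.005 and 0.005 m and y of gaugebox in the frame of case between -0.005 and 0.005 m and angle between the x axis of gaugebox and the x axis of case, either way round below 0.08 rad and height (world z) of gaugebox below 0.006 m and angle between gaugebox's own z axis and vertical below 0.1 rad), for 0.2 s.
At the end, for the whole second after the job is handed in: The gauge box lies on the bench inside the case, lid up, its origin within 5 mm of the case's origin along the case's x and y and its x axis within 0.08 rad of the case's, at rest; the latch joint is below 0.12 rad (bar across the mouth) (all of step 2 and value of joint latch below 0.12 rad and linear speed of gaugebox below 0.01 m/s); the robot touches nothing.
It fails at once if the jar is moved by more than 30 mm or tipped over (distance of jar from where it was at the start of the episode above 0.03 m or angle between jar's own z axis and vertical above 0.5 rad).
It fails at once if the spindle is moved by more than 30 mm or tipped over (distance of spindle from where it was at the start of the episode above 0.03 m or angle between spindle's own z axis and vertical above 0.5 rad).
It fails at once if the mallet is moved by more than 30 mm or tipped over (distance of mallet from where it was at the start of the episode above 0.03 m or angle between mallet's own z axis and vertical above 0.5 rad).
It fails at once if the bigbox is moved by more than 30 mm or tipped over (distance of bigbox from where it was at the start of the episode above 0.03 m or angle between bigbox's own z axis and vertical above 0.5 rad).
It also fails if it takes over 72 s, if anything falls off the work surface, if the arm or the gripper's body presses on something with over 40 N, if the wrist force passes 120 N, or if a joint passes its speed limit or range.

ROBOT

A 7-joint arm with a two-finger parallel gripper is mounted at the origin on the work surface. World frame = base frame: x ahead of the robot, y to its left, z up, the work surface at z = 0. Lengths are in m, angles in rad, forces in N, time in s.
With the tool pointing down it reaches from about 0.4 to 0.85 m from the base axis. Payload 4.5 kg.
Tool frame: the origin (TCP) lies at the very end of the fingers, on their centre line; the grasp point (between the pads) lies 19 mm behind it (r.grip_point_offset is the distance from the TCP to the grasp point, in m); y points along the fingers, x is the direction in which the jaws open and shut, and the axes are right-handed (so a half turn about y gives the same grasp; the last joint's range is limited). The gripper opens to 88 mm and grips with 3 to 60 N. Pads are 18 mm wide; open, the fingers measure 123 mm over their backs; the gripper's body (75 mm by 187 mm) begins 45 mm behind the grasp point.
Start: joints at [-1.093, 0.689, -0.195, 1.565, 0.157, 0.902, -0.215], TCP at [0.268, 0.564, 0.239] pointing down, gripper open.
Joint ranges: [-3.01, 3.01], [-0.46, 2.08], [-1.47, 1.51], [0.13, 2.56], [-1, 4.14], [0.04, 2.09], [-2.66, 2.66]. Speed limits (rad/s): [2.57, 2.57, 3.14, 3.14, 3.14, 3.14, 3.14].

INTERFACE

Orientations are given as a unit quaternion [x, y, z, w].
In Python, from plant import get_state, snapshot, camera_params, job, r gives the robot as it stands.
- The arm moves only by the tool carry_out, never from a script. Its arguments are lists of equal length, an entry for each row: "offset": the shift along the world's x, y, z in m, a list of three; "twist": the turn about the world's z in degrees. In form: {"offset": [[tx, ty, tz], ...], "twist": [twist, ...]}. A call has 1 to 8 rows; each row shifts and turns the commanded pose from where the row before left it; what a row does not reach is not made up. A row lasts 1/8 s, in which the tool goes at most 62.5 mm and 10.7 degrees, less where a joint would pass 70% of its speed; a pose out of reach is approached as far as the arm can. A call with a gripper value outside its range is refused whole. "grip" is the finger opening in m, from 0 to 0.0881, set as the call begins (left out, the last holds). The fingers move at their own pace and stop on an object; "newtons" is the grip in N (left out, the last holds). Time passes only in rows, so rows that do not move let the fingers close. It gives the time, the measured TCP pose, the force and the opening at its end, in the units of the state.
- get_state(): the state, without advancing time (a new reading comes with each control period).
- snapshot(name): name is "scene" or "top" or "wrist"; returns the picture (420x560x3 uint8, red, green, blue); there is no depth.
- camera_params(name): a dict with "camera_matrix" (3x3 intrinsics, pixels), "eye" and "orientation" of the camera in the world. Camera axes: x right, y up, looking along -z (the intrinsics and any distortion apply to the point x, -y, -z); pixel columns grow to the right and rows downward; lengths in m; the calibration is good to about 2 mm. A picture is of the moment at which its call begins: read the wrist's pose just before it. camera_params takes no time and is no camera call; for the wrist camera it gives the pose at the moment of the call.
- job.finish_job(): hands the job in, once; it reports no verdict.
The state is a dict: "clock": time; "q": joint angles; "qd": joint speeds; "joint_torque": joint torques, N m; "tool_pos": TCP position; "eef_rot": TCP orientation; "contact_force": force on the tool from outside, world axes, zero at the start; "moment": the same for the moment, N m; "opening": opening from 0.0 (shut) to 1.0 (fully open).
Only numpy, scipy, OpenCV 4.12 (cv2) and the standard library are available. Lean on these libraries where they do the work, as an engineer would, in place of code of your own. Each camera call takes 0.05 s, during which the arm holds its last target. There are 200 camera calls.

## Working session

There is one attempt and no reset: what is moved stays moved. The work goes in short steps, Python scripts to look and compute and a tool call to move; the robot and the scene stay as the last step left them, time stands still between calls to the robot, and variables do not carry over. Pictures are saved under pics/ and viewed, about 8 in all and at most 12, crops included, and the job is handed in when it is done.

Besides the shell and the picture viewer there is one more tool, called after "Call:" by a JSON object that holds its "op" and its "data", one argument or row to a line. carry_out: Moves the arm, as the interface text tells. Its arguments: {"type":"object","properties":{"offset":{"type":"array"},"twist":{"type":"array"},"grip":{"type":"number"},"newtons":{"type":"number"}},"required":["offset","twist"]}

```bash
ls; mkdir -p pics; python3 - <<'E'
from plant import *
import cv2, numpy as np
print(get_state())
for n in ("scene","top"):
    im=snapshot(n); cv2.imwrite(f"pics/{n}0.png",im[...,::-1]); print(n,camera_params(n))
E
```

```text
pics
{'clock': 0.0, 'q': array([-1.09322786,  0.68997258, -0.19452903,  1.56637527,  0.15731549,
        0.90248751, -0.21506012]), 'qd': array([ 8.15863148e-04,  1.44856298e-03, -8.22666918e-05,  6.21443186e-04,
       -3.64832047e-04,  1.01614316e-03,  6.39192045e-04]), 'joint_torque': array([-2.17312436e-04, -5.27557504e+01, -1.26670003e+00, -1.53431386e+01,
       -5.26096125e-02,  6.63566592e-03,  1.56446572e-04]), 'tool_pos': array([0.26810521, 0.56385944, 0.23790921]), 'eef_rot': array([ 0.59813707,  0.3772279 , -0.37827752, -0.59735857]), 'contact_force': array([-0.14004769, -0.07614784,  0.49712675]), 'moment': array([-0.02116389,  0.03269358,  0.00863701]), 'opening': 1.0022864535204594}
scene {'camera_matrix': array([[380.81860997,   0.        , 276.80073403],
       [  0.        , 380.81860997, 209.39906931],
       [  0.        ,   0.        ,   1.        ]]), 'eye': array([ 1.30440015, -0.49731555,  0.75150675]), 'orientation': array([0.39349372, 0.21608426, 0.41778163, 0.78989163])}
top {'camera_matrix': array([[539.30216031,   0.        , 278.03769522],
       [  0.        , 539.30216031, 209.97579242],
       [  0.        ,   0.        ,   1.        ]]), 'eye': array([ 0.42735939, -0.00440529,  1.44219028]), 'orientation': array([-0.03631341,  0.03160159,  0.7115476 , -0.70098694])}
```

View pics/top0.png

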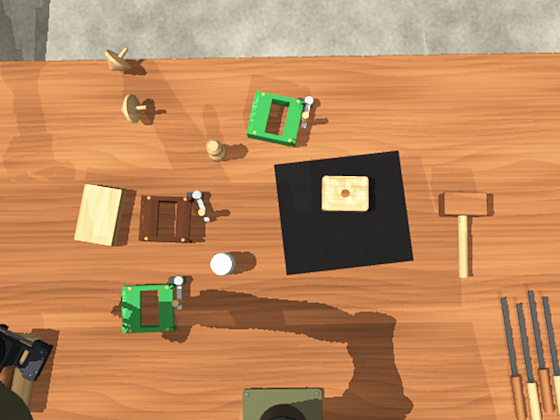

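View pics/scene0.png

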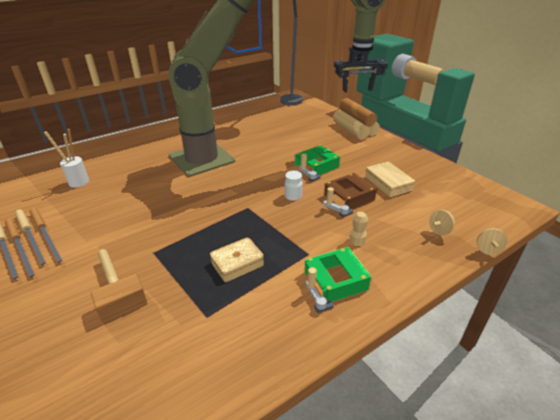

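Top view: the gauge box candidates are the pale round-cornered box at (345,193), which I choose, and the square-cornered bigbox at (100,215). The case candidates are the dark brown one at (165,219), which I choose, and the green ones at (276,118) and (148,309). The chosen case's mouth faces right, with its latch pivot at about (196,195). The jar is at (222,264) and the spindle at (216,150).

```bash
cat > h.py <<'E'
from plant import *
import cv2, numpy as np
from scipy.spatial.transform import Rotation as R
def ray(n,uv,z,cp=None):
    c=cp or camera_params(n); K=c['camera_matrix']
    uv=np.atleast_2d(uv).astype(float)
    d=np.c_[(uv[:,0]-K[0,2])/K[0,0],-(uv[:,1]-K[1,2])/K[1,1],-np.ones(len(uv))]
    d=R.from_quat(c['orientation']).apply(d); e=np.array(c['eye'])
    return (e+d*((z-e[2])/d[:,2])[:,None])[:,:2]
def proj(n,P,cp=None):
    c=cp or camera_params(n); K=c['camera_matrix']
    p=R.from_quat(c['orientation']).inv().apply(np.atleast_2d(P)-c['eye'])
    return np.c_[K[0,2]+K[0,0]*p[:,0]/-p[:,2],K[1,2]-K[1,1]*p[:,1]/-p[:,2]]
def mrect(n,mask,z,roi,cp=None):
    m=np.zeros(mask.shape,np.uint8);x0,y0,x1,y1=roi;m[y0:y1,x0:x1]=mask[y0:y1,x0:x1]
    cs,_=cv2.findContours(m,cv2.RETR_EXTERNAL,cv2.CHAIN_APPROX_NONE)
    c=max(cs,key=cv2.contourArea)[:,0]
    w=ray(n,c,z,cp)
    return cv2.minAreaRect((w*1000).astype(np.float32)),c
E
python3 - <<'E'
from h import *
im=cv2.imread('pics/top0.png'); hsv=cv2.cvtColor(im,cv2.COLOR_BGR2HSV)
for p in [(345,180),(150,200),(100,215),(165,219),(230,190),(222,264),(216,145),(202,212)]: print(p,hsv[p[1],p[0]])
h,s,v=[hsv[...,i].astype(int) for i in range(3)]
box=((h>8)&(h<35)&(v>150)).astype(np.uint8)*255
case=((v<115)&(s>110)&((h<15)|(h>170))).astype(np.uint8)*255
r,c=mrect('top',box,.036,(300,160,390,225)); print('box',r)
r,c2=mrect('top',case,.05,(130,180,192,255)); print('case',r,c2.min(0),c2.max(0))
o=im.copy()
cv2.drawContours(o,[c.reshape(-1,1,2),c2.reshape(-1,1,2)],-1,(255,0,255),1)
a=cv2.resize(o[130:290,70:270],None,fx=4,fy=4,interpolation=cv2.INTER_CUBIC)
b=cv2.resize(o[165:225,300:390],None,fx=2,fy=2); a[:120,-180:]=b
cv2.imwrite('pics/c1.png',a[:600])
E
```

```text
(345, 180) [ 23  91 249]
(150, 200) [  9 155 120]
(100, 215) [ 26  59 254]
(165, 219) [ 12 162 113]
(230, 190) [ 12 153 206]
(222, 264) [ 30   2 252]
(216, 145) [ 24  84 255]
(202, 212) [ 23  84 252]
box ((605.15380859375, -172.53504943847656), (121.43684387207031, 89.9654312133789), 89.09587097167969)
case ((550.4320678710938, 296.9581298828125), (80.06024169921875, 108.99410247802734), 81.48870849609375) [149 197] [183 236]
```

View pics/c1.png

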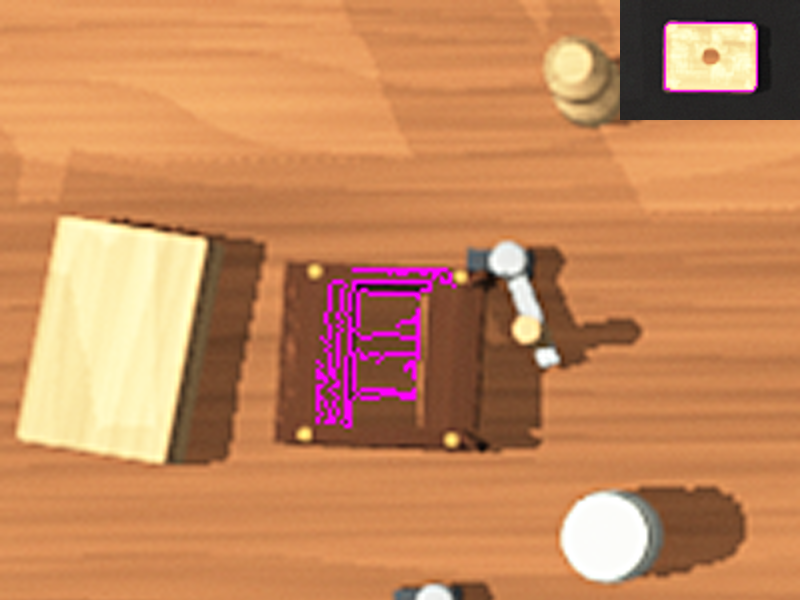

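The crop confirms both choices: the round-cornered box on the mat, and the brown case with its roof corners at about (142,195.5), (190.5,197), (139.5,241) and (188,242). The pin top is at (201.5,212.5), the pivot at (196.8,194.5), and the bar is partly open.

```bash
python3 - <<'E'
from h import *
np.set_printoptions(precision=4,suppress=True)
f=lambda p:np.array(p)/4+[70,130]-0.4
c=ray('top',f([(288,262),(482,268),(278,443),(473,448)]),.05); print('corners',c, 'L',np.linalg.norm(c[0]-c[1]),np.linalg.norm(c[2]-c[3]),'W',np.linalg.norm(c[0]-c[2]),np.linalg.norm(c[1]-c[3]))
s=ray('top',f([(315,271),(461,276),(305,434),(452,440)]),.052); print('studs',s,s.mean(0))
for nm,q in (('corn',c),('stud',s)):
    ax=(q[0]-q[1])+(q[2]-q[3]); ay=(q[2]-q[0])+(q[3]-q[1])
    print(nm,np.degrees(np.arctan2(ax[1],ax[0])),np.degrees(np.arctan2(ay[1],ay[0])),q.mean(0))
yaw=np.mean([np.arctan2(ax[1],ax[0]),np.arctan2(ay[1],ay[0])+np.pi/2])
pin=ray('top',f([(526,330)]),.082)[0]; pv=ray('top',f([(507,258)]),.035)[0]
tip=ray('top',f([(546,357)]),.026)[0]
print('pin',pin,'pivot',pv,np.linalg.norm(pin-pv),'tip',tip,np.linalg.norm(tip-pv))
print('jar',ray('top',f([(603,537)]),.085),'spindle',ray('top',f([(575,65)]),.1))
o=c.mean(0)
# refine from scene view studs later
M=np.array([[np.cos(yaw),-np.sin(yaw)],[np.sin(yaw),np.cos(yaw)]])
print('yaw',np.degrees(yaw))
for n,p in (('pin',pin),('pv',pv),('box',np.array([.605,-.1725])),('jar',ray('top',f([(603,537)]),.085)[0]),('spin',ray('top',f([(575,65)]),.1)[0])): print(n,M.T@(p-o))
print(R.from_quat(get_state()['eef_rot']).as_matrix())
im=snapshot('scene'); cv2.imwrite('pics/s2.png',cv2.resize(im[120:250,270:420,::-1],None,fx=4,fy=4,interpolation=cv2.INTER_CUBIC))
print(proj('scene',np.r_[np.c_[s,[.052]*4],[[*pin,.082]]]))
E
```

```text
corners [[0.606  0.3588]
 [0.6001 0.2323]
 [0.4882 0.3641]
 [0.4831 0.238 ]] L 0.126639543349372 0.1262421010270648 W 0.1178502712268659 0.11707615506647626
studs [[0.5996 0.3406]
 [0.5948 0.2456]
 [0.4937 0.3462]
 [0.4884 0.2512]] [0.5441 0.2959]
corn 87.50692001513289 177.31080080654974 [0.5444 0.2983]
stud 86.97916443607791 176.98914863254063 [0.5441 0.2959]
pin [0.5561 0.1989] pivot [0.6083 0.2183] 0.05573887634272437 tip [0.5433 0.194 ] 0.06939081305577025
jar [[0.4248 0.1502]] spindle [[0.7224 0.165 ]]
yaw 176.98415653430928
pin [-0.0169  0.0987]
pv [-0.0681  0.0764]
box [-0.0853  0.4669]
jar [0.1116 0.1541]
spin [-0.1848  0.1237]
[[ 0.4293 -0.0006 -0.9032]
 [ 0.9032 -0.0015  0.4293]
 [-0.0016 -1.     -0.0001]]
[[370.9367 188.1935]
 [348.4926 196.9117]
 [350.2127 174.0018]
 [328.3251 181.7271]
 [330.0937 188.2422]]
```

View pics/s2.png

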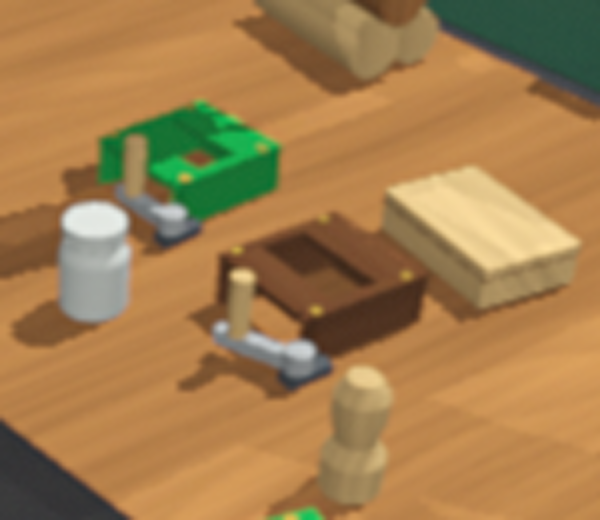

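Measurements agree: the case origin is about (0.544, 0.294) at yaw 87°. The predicted pivot is within 1 mm of the seen one, and the scene view confirms the pin and studs to within 1 px. The latch stands at about 0.41 rad, with the pin at (0.556, 0.199). Moving above the pin.

Call:
{"op": "carry_out", "data": {
  "offset": [
    [0.036, -0.0456, 0],
    [0.036, -0.0456, 0],
    [0.036, -0.0456, 0],
    [0.036, -0.0456, 0],
    [0.036, -0.0456, 0],
    [0.036, -0.0456, 0],
    [0.036, -0.0456, 0],
    [0.036, -0.0456, 0]
  ],
  "twist": [2.8, 2.8, 2.8, 2.8, 2.8, 2.8, 2.8, 2.8],
  "grip": 0.05,
  "newtons": 10
}}

```text
clock: 1.15
tool_pos: [0.5573, 0.198, 0.2386]
eef_rot: [-0.513, -0.487, 0.487, 0.513]
contact_force: [1.0, 0.1, 0.0]
opening: 0.569
```

Call:
{"op": "carry_out", "data": {
  "offset": [
    [0, 0, -0.04],
    [0, 0, -0.04],
    [0, 0, -0.02],
    [0, 0, 0],
    [0, 0, 0]
  ],
  "twist": [0, 0, 0, 0, 0]
}}

```text
clock: 1.78
tool_pos: [0.5568, 0.2, 0.1395]
eef_rot: [0.513, 0.487, -0.486, -0.513]
contact_force: [-0.4, -0.9, 0.2]
opening: 0.573
```

```bash
python3 - <<'E'
from h import *
s=get_state(); print(s['tool_pos'],s['opening'],R.from_quat(s['eef_rot']).as_matrix()[:,0])
cp=camera_params('wrist'); im=snapshot('wrist'); cv2.imwrite('pics/w1.png',im[...,::-1]); print(proj('wrist',[[.5561,.1989,.082],[*s['tool_pos']]],cp))
E
```

```text
[0.55683677 0.20002445 0.13951117] 0.5729158155435103 [5.27860054e-02 9.98605594e-01 7.10400858e-04]
[[280.78950087 225.14517886]
 [282.36216274 265.60955305]]
```

View pics/w1.png

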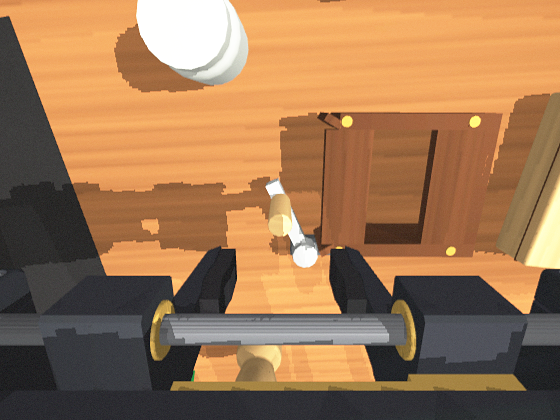

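The pin top shows at about (280,224) against a predicted (281,225), and it lies between the open fingers. Descending and gripping.

Call:
{"op": "carry_out", "data": {
  "offset": [
    [0, -0.001, -0.041],
    [0, 0, -0.04],
    [0, 0, 0]
  ],
  "twist": [0, 0, 0]
}}

```text
clock: 2.2
tool_pos: [0.5551, 0.1981, 0.0565]
eef_rot: [-0.513, -0.485, 0.488, 0.513]
contact_force: [-0.6, -0.0, 1.3]
opening: 0.57
```

Call:
{"op": "carry_out", "data": {
  "offset": [
    [0, 0, 0],
    [0, 0, 0],
    [0, 0, 0],
    [0, 0, 0]
  ],
  "twist": [0, 0, 0, 0],
  "grip": 0.01
}}

```text
clock: 2.7
tool_pos: [0.5568, 0.1987, 0.0587]
eef_rot: [0.513, 0.487, -0.486, -0.513]
contact_force: [-1.1, -0.8, 6.1]
opening: 0.196
```

```bash
python3 - <<'E'
import numpy as np
t=np.radians(87);ux=np.array([np.cos(t),np.sin(t)]);uy=np.array([-ux[1],ux[0]]);pv=np.array([.608,.2185])
P=[pv+.055*(-np.sin(a)*ux+np.cos(a)*uy) for a in np.r_[.408,np.linspace(.55,2.3,14)]]
print(np.round(P[0],4),np.round(np.diff(P,axis=0),4).tolist())
E
```

```text
[0.5564 0.1993] [[0.0032, -0.0071], [0.004, -0.0062], [0.0048, -0.0057], [0.0055, -0.005], [0.0061, -0.0042], [0.0066, -0.0033], [0.007, -0.0024], [0.0073, -0.0015], [0.0074, -0.0005], [0.0074, 0.0005], [0.0072, 0.0015], [0.007, 0.0025], [0.0066, 0.0034], [0.0061, 0.0042]]
```

Gripped: opening 0.196 × 88 ≈ 17–18 mm, which matches the pin. Swinging it open.

Call:
{"op": "carry_out", "data": {
  "offset": [
    [0.0032, -0.0071, 0],
    [0.004, -0.0062, 0],
    [0.0048, -0.0057, 0],
    [0.0055, -0.005, 0],
    [0.0061, -0.0042, 0],
    [0.0066, -0.0033, 0],
    [0.007, -0.0024, 0]
  ],
  "twist": [0, 0, 0, 0, 0, 0, 0]
}}

```text
clock: 3.58
tool_pos: [0.5933, 0.1658, 0.0581]
eef_rot: [-0.512, -0.487, 0.487, 0.513]
contact_force: [-4.1, 3.0, 5.1]
opening: 0.2
```

Call:
{"op": "carry_out", "data": {
  "offset": [
    [0.0073, -0.0015, 0],
    [0.0074, -0.0005, 0],
    [0.0074, 0.0005, 0],
    [0.0072, 0.0015, 0],
    [0.007, 0.0025, 0],
    [0.0066, 0.0034, 0],
    [0.0061, 0.0042, 0],
    [0, 0, 0]
  ],
  "twist": [0, 0, 0, 0, 0, 0, 0, 0]
}}

```text
clock: 4.58
tool_pos: [0.6454, 0.169, 0.058]
eef_rot: [0.517, 0.485, -0.487, -0.511]
contact_force: [3.1, -6.6, 3.0]
opening: 0.192
```

Call:
{"op": "carry_out", "data": {
  "offset": [
    [0, 0, 0],
    [0, 0, 0]
  ],
  "twist": [0, 0],
  "grip": 0.05
}}

```text
clock: 4.82
tool_pos: [0.6423, 0.1746, 0.0573]
eef_rot: [-0.513, -0.486, 0.487, 0.513]
contact_force: [0.2, -0.3, 0.2]
opening: 0.393
```

Call:
{"op": "carry_out", "data": {
  "offset": [
    [0, 0, 0.045],
    [0, 0, 0.055],
    [0, 0, 0]
  ],
  "twist": [0, 0, 0]
}}

```text
clock: 5.2
tool_pos: [0.6452, 0.1767, 0.1623]
eef_rot: [0.514, 0.49, -0.484, -0.512]
contact_force: [-0.8, -0.3, -0.2]
opening: 0.566
```

```bash
python3 - <<'E'
from h import *
s=get_state(); print(s['tool_pos'],s['clock'])
cv2.imwrite('pics/t3.png',snapshot('top')[...,::-1])
im=cv2.imread('pics/t3.png'); hsv=cv2.cvtColor(im,cv2.COLOR_BGR2HSV).astype(int)
cv2.imwrite('pics/c3.png',cv2.resize(im[120:280,70:270],None,fx=3,fy=3,interpolation=cv2.INTER_CUBIC))
E
```

```text
[0.6451991  0.17671682 0.16230709] 5.2
```

View pics/c3.png

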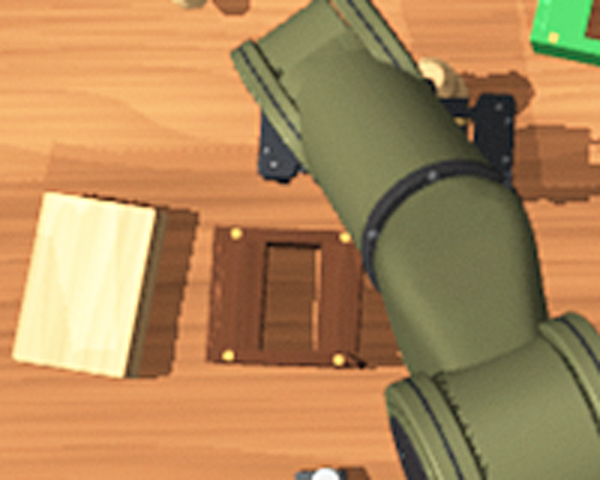

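The arm hides the latch here; I'll check it later. Now going to the +x side of the box for the sideways push onto the case axis.

Call:
{"op": "carry_out", "data": {
  "offset": [
    [0.0075, -0.058, 0],
    [0.0075, -0.058, 0],
    [0.0075, -0.058, 0],
    [0.0075, -0.058, 0],
    [0.0075, -0.058, 0],
    [0.0075, -0.058, 0],
    [0, 0, 0]
  ],
  "twist": [0, 0, 0, 0, 0, 0, 0]
}}

```text
clock: 6.12
tool_pos: [0.6855, -0.1818, 0.1549]
eef_rot: [0.516, 0.482, -0.486, -0.515]
contact_force: [-0.2, -0.0, -1.1]
opening: 0.567
```

Call:
{"op": "carry_out", "data": {
  "offset": [
    [0, 0, -0.05],
    [0, 0, -0.05],
    [0, 0, -0.043],
    [0, 0, 0]
  ],
  "twist": [0, 0, 0, 0]
}}

```text
clock: 6.62
tool_pos: [0.6832, -0.171, 0.0096]
eef_rot: [-0.509, -0.485, 0.489, 0.516]
contact_force: [-0.5, -0.5, -0.3]
opening: 0.569
```

Call:
{"op": "carry_out", "data": {
  "offset": [
    [-0.01, 0.0005, 0.004],
    [-0.012, 0.0006, 0],
    [-0.012, 0.0006, 0],
    [-0.012, 0.0006, 0],
    [-0.012, 0.0006, 0],
    [-0.012, 0.0006, 0],
    [-0.012, 0.0006, 0],
    [-0.012, 0.0006, 0]
  ],
  "twist": [0, 0, 0, 0, 0, 0, 0, 0]
}}

```text
clock: 7.62
tool_pos: [0.596, -0.1684, 0.0221]
eef_rot: [0.515, 0.488, -0.485, -0.511]
contact_force: [2.0, -0.8, -0.9]
opening: 0.566
```

Call:
{"op": "carry_out", "data": {
  "offset": [
    [-0.008, 0.0005, 0],
    [-0.006, 0, 0],
    [-0.004, 0, 0],
    [0, 0, 0],
    [0, 0, 0]
  ],
  "twist": [0, 0, 0, 0, 0]
}}

```text
clock: 8.25
tool_pos: [0.5778, -0.1678, 0.0199]
eef_rot: [0.514, 0.488, -0.486, -0.512]
contact_force: [6.2, -0.8, 4.5]
opening: 0.571
```

Call:
{"op": "carry_out", "data": {
  "offset": [
    [-0.004, 0, 0],
    [0, 0, 0],
    [0.015, 0, 0],
    [0.015, 0, 0.03],
    [0, 0, 0.055],
    [0, -0.03, 0.03],
    [-0.015, -0.035, 0],
    [-0.02, -0.035, 0]
  ],
  "twist": [0, 0, 0, 0, -10, -10, -10, -10]
}}

```text
clock: 9.25
tool_pos: [0.5637, -0.2684, 0.133]
eef_rot: [-0.648, -0.278, 0.281, 0.65]
contact_force: [0.4, -1.0, -0.1]
opening: 0.571
```

Call:
{"op": "carry_out", "data": {
  "offset": [
    [-0.025, -0.01, 0],
    [-0.02, 0, 0],
    [-0.01, 0, 0],
    [0, 0, 0],
    [0, 0, 0]
  ],
  "twist": [-10, -10, -10, -10, -10]
}}

```text
clock: 9.88
tool_pos: [0.5084, -0.277, 0.1326]
eef_rot: [-0.706, 0.023, -0.019, 0.708]
contact_force: [-0.1, -0.5, 0.5]
opening: 0.564
```

```bash
cat > box.py <<'E'
from h import *
import sys
s=get_state(); print(s['tool_pos'],s['clock'],R.from_quat(s['eef_rot']).as_matrix()[:,0])
im=snapshot('top')[...,::-1].copy(); cv2.imwrite(sys.argv[1],im); hsv=cv2.cvtColor(im,cv2.COLOR_BGR2HSV).astype(int)
h,sa,v=[hsv[...,i] for i in range(3)]
m=((h>15)&(h<35)&(sa<130)&(v>150)).astype(np.uint8)*255
r,c=mrect('top',m,.036,tuple(map(int,sys.argv[2:6]))); print(r,c.min(0),c.max(0))
t=np.radians(87);ux=np.array([np.cos(t),np.sin(t)]);uy=np.array([-ux[1],ux[0]])
for p in (np.array(r[0])/1000,s['tool_pos'][:2]): d=p-[.544,.294]; print('case frame',d@ux,d@uy)
E
python3 box.py pics/t4.png 270 150 420 270
```

```text
[ 0.50840028 -0.27702363  0.13264908] 9.875 [ 0.9981893  -0.05980616 -0.00642985]
((516.0534057617188, -166.43569946289062), (122.92467498779297, 92.24896240234375), 87.46595764160156) [320 209] [367 245]
case frame -0.4612673000722173 0.003810951782370538
case frame -0.5721042036774161 0.005665866825630366
```

View pics/t4.png

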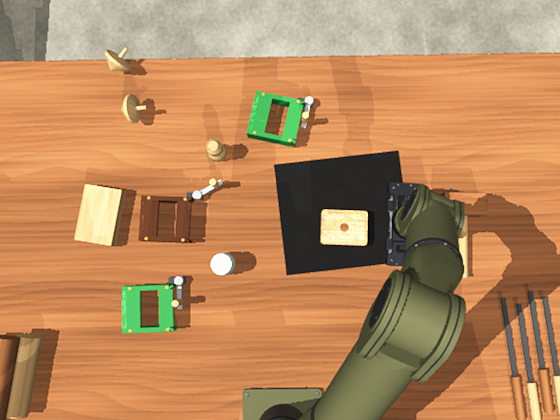

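The box now lies at about case y = +3.8 mm with yaw 87.5° against the case's 87°. The latch stands wide open: pivot (197,195), tip about (222,182), roughly 2.1 rad. The jar, spindle and the others are where they were. Descending behind the box and pushing.

Call:
{"op": "carry_out", "data": {
  "offset": [
    [0.002, 0, -0.04],
    [0, 0, -0.04],
    [0, 0, -0.024],
    [0, 0, 0],
    [0, 0, 0]
  ],
  "twist": [0, 0, 0, 0, 0]
}}

```text
clock: 10.55
tool_pos: [0.513, -0.2779, 0.0302]
eef_rot: [-0.707, 0.019, -0.018, 0.707]
contact_force: [0.8, -0.3, 0.5]
opening: 0.569
```

Call:
{"op": "carry_out", "data": {
  "offset": [
    [0.0006, 0.012, 0],
    [0.0006, 0.012, 0],
    [0.0006, 0.01, 0],
    [0.0006, 0.01, 0],
    [0.0008, 0.012, 0],
    [0.0009, 0.015, 0],
    [0.0009, 0.015, 0],
    [0.0009, 0.015, 0]
  ],
  "twist": [0, 0, 0, 0, 0, 0, 0, 0]
}}

```text
clock: 11.55
tool_pos: [0.5197, -0.1765, 0.03]
eef_rot: [0.707, -0.019, 0.019, -0.707]
contact_force: [-0.2, -6.1, 4.2]
opening: 0.566
```

Call:
{"op": "carry_out", "data": {
  "offset": [
    [0.0009, 0.015, 0],
    [0.0009, 0.015, 0],
    [0.0009, 0.015, 0],
    [0.0009, 0.015, 0],
    [0.0009, 0.015, 0],
    [0.0009, 0.015, 0],
    [0.0009, 0.015, 0],
    [0.0009, 0.015, 0]
  ],
  "twist": [0, 0, 0, 0, 0, 0, 0, 0]
}}

```text
clock: 12.55
tool_pos: [0.5261, -0.0566, 0.0299]
eef_rot: [0.707, -0.019, 0.019, -0.707]
contact_force: [0.0, -5.2, 4.7]
opening: 0.572
```

```bash
python3 box.py pics/t5.png 225 170 350 270
```

```text
[ 0.52614659 -0.0566157   0.02994457] 12.55 [ 9.98567481e-01 -5.35055295e-02 -3.79239427e-04]
((458.2264709472656, -14.242191314697266), (99.67664337158203, 49.099098205566406), 84.38629150390625) [267 239] [304 261]
case frame -0.31230879576763326 0.0695238295753149
case frame -0.3510695667810307 -0.0005208679618499799
```

View pics/t5.png

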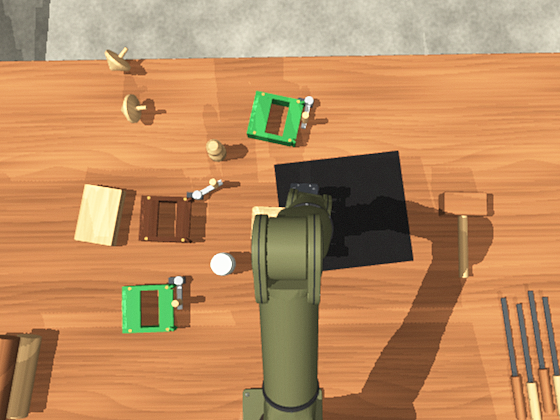

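The arm covers most of the box; only its front corner at (252,207) shows. I'll measure the visible far-side edge and front edge numerically.

```bash
python3 - <<'E'
from h import *
im=cv2.imread('pics/t5.png'); g=cv2.cvtColor(im,cv2.COLOR_BGR2HSV).astype(int)
t=np.radians(87);ux=np.array([np.cos(t),np.sin(t)]);uy=np.array([-ux[1],ux[0]])
S=g[...,1]
for c in (258,262,266,270,274):
    col=S[195:216,c]; k=np.argmin(np.diff(col)); d=ray('top',[(c,195+k+.5)],.036)[0]-[.544,.294]; print(c,195+k+.5,col[k:k+2],d@ux,d@uy)
for r_ in (212,218,224,230):
    row=S[r_,240:262]; k=np.argmin(np.diff(row)); d=ray('top',[(240+k+.5,r_)],.036)[0]-[.544,.294]; print(r_,240+k+.5,d@ux,d@uy)
E
```

```text
258 206.5 [126  86] -0.23577817713949964 -0.04131184572591439
262 214.5 [128  82] -0.2471161221363197 -0.020662924044833206
266 206.5 [138  92] -0.2567431888846093 -0.04208797825323848
270 206.5 [155 108] -0.2672239658043182 -0.04247598051042347
274 206.5 [155 101] -0.2777035903422653 -0.04286394010600737
212 251.5 -0.21935581091132247 -0.026210625207581165
218 259.5 -0.24095105031201045 -0.011235026316895337
224 258.5 -0.23898416927100302 0.0045813339113345885
230 258.5 -0.23963135102778788 0.02026687254615712
```

The box centre is at about case y = +3 mm, x ≈ −0.28. Pushing on with a slight sideways correction.

Call:
{"op": "carry_out", "data": {
  "offset": [
    [0.0011, 0.015, 0],
    [0.0011, 0.015, 0],
    [0.0011, 0.015, 0],
    [0.0011, 0.015, 0],
    [0.0011, 0.015, 0],
    [0.0011, 0.015, 0],
    [0.0011, 0.015, 0],
    [0.0011, 0.015, 0]
  ],
  "twist": [0, 0, 0, 0, 0, 0, 0, 0]
}}

```text
clock: 13.6
tool_pos: [0.5353, 0.0642, 0.0297]
eef_rot: [-0.707, 0.019, -0.019, 0.707]
contact_force: [-0.1, -3.5, 1.9]
opening: 0.567
```

Call:
{"op": "carry_out", "data": {
  "offset": [
    [0.0011, 0.014, 0],
    [0.0011, 0.014, 0],
    [0, 0, 0]
  ],
  "twist": [0, 0, 0]
}}

```text
clock: 13.98
tool_pos: [0.5377, 0.0941, 0.0295]
eef_rot: [-0.706, 0.017, -0.018, 0.708]
contact_force: [-0.2, 0.3, -0.7]
opening: 0.57
```

```bash
python3 - <<'E'
from h import *
s=get_state(); d=s['tool_pos'][:2]-[.544,.294]; t=np.radians(87);ux=np.array([np.cos(t),np.sin(t)]);uy=np.array([-ux[1],ux[0]])
print(d@ux,d@uy,s['tool_pos'],s['contact_force'])
a=snapshot('top')[180:260,130:290,::-1]; b=snapshot('scene')[150:230,250:410,::-1]
cv2.imwrite('pics/c6.png',np.vstack([cv2.resize(x,None,fx=3.7,fy=3.7,interpolation=cv2.INTER_CUBIC) for x in (a,b)]))
E
```

```text
-0.1999059530227865 -0.00418509644089876 [0.53771709 0.09414898 0.02954926] [-0.15082005  0.26675951 -0.73486866]
```

View pics/c6.png

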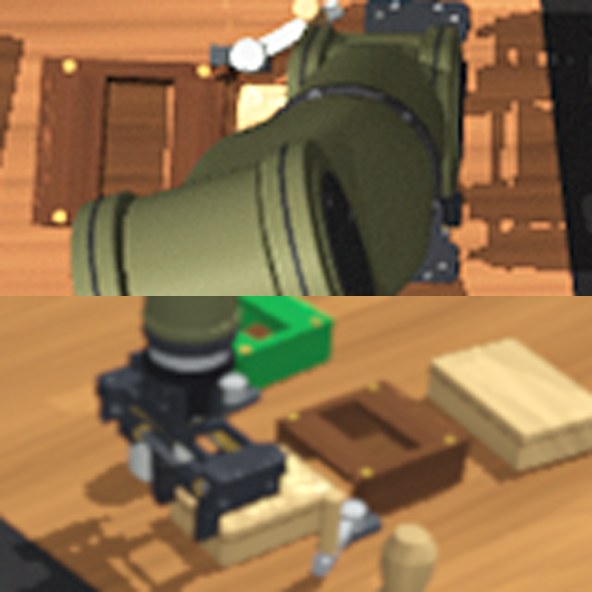

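The box's front edge is just at the mouth. Its far edge at top-image pixel (201.6,202.7) gives a centre y of about −1 mm, well inside the bevel. Pushing in along the axis.

Call:
{"op": "carry_out", "data": {
  "offset": [
    [0.0005, 0.01, 0],
    [0.0005, 0.01, 0],
    [0.0005, 0.01, 0],
    [0.0005, 0.01, 0],
    [0.0005, 0.01, 0],
    [0.0005, 0.01, 0],
    [0.0005, 0.01, 0]
  ],
  "twist": [0, 0, 0, 0, 0, 0, 0]
}}

```text
clock: 14.95
tool_pos: [0.5411, 0.1618, 0.0297]
eef_rot: [0.707, -0.019, 0.019, -0.707]
contact_force: [0.1, -2.5, -0.1]
opening: 0.57
```

Call:
{"op": "carry_out", "data": {
  "offset": [
    [0.0005, 0.01, 0],
    [0.0005, 0.01, 0],
    [0.0005, 0.01, 0],
    [0.0005, 0.01, 0],
    [0.0005, 0.01, 0],
    [0, 0, 0]
  ],
  "twist": [0, 0, 0, 0, 0, 0]
}}

```text
clock: 15.7
tool_pos: [0.5437, 0.2133, 0.0298]
eef_rot: [-0.706, 0.018, -0.018, 0.708]
contact_force: [0.0, -0.4, -0.5]
opening: 0.57
```

Call:
{"op": "carry_out", "data": {
  "offset": [
    [0.0001, 0.003, 0],
    [0.0001, 0.003, 0],
    [0.0001, 0.002, 0],
    [0, 0.002, 0],
    [0, 0.002, 0],
    [0, 0, 0]
  ],
  "twist": [0, 0, 0, 0, 0, 0]
}}

```text
clock: 16.45
tool_pos: [0.5442, 0.2228, 0.0298]
eef_rot: [0.707, -0.019, 0.019, -0.707]
contact_force: [-0.4, -4.4, 0.8]
opening: 0.567
```

Call:
{"op": "carry_out", "data": {
  "offset": [
    [0, 0.002, 0],
    [0, 0.002, 0],
    [0, 0, 0],
    [0, 0, 0]
  ],
  "twist": [0, 0, 0, 0]
}}

```text
clock: 16.95
tool_pos: [0.5441, 0.2228, 0.0298]
eef_rot: [0.709, -0.02, 0.019, -0.705]
contact_force: [0.1, -10.4, 4.2]
opening: 0.569
```

Call:
{"op": "carry_out", "data": {
  "offset": [
    [0, 0.003, 0],
    [0, 0.003, 0],
    [0, 0, 0]
  ],
  "twist": [0, 0, 0]
}}

```text
clock: 17.32
tool_pos: [0.544, 0.2228, 0.0299]
eef_rot: [0.711, -0.021, 0.02, -0.702]
contact_force: [0.9, -20.8, 7.4]
opening: 0.566
```

Solid stop: 20 N and no movement, with the end of the box at the expected mouth plane to within 2 mm. Backing off, then looking.

Call:
{"op": "carry_out", "data": {
  "offset": [
    [0, -0.02, 0],
    [0, -0.025, 0.01],
    [0, 0, 0.05],
    [0, 0, 0.05],
    [0.02, -0.01, 0],
    [0.02, -0.01, 0],
    [0.02, -0.01, 0],
    [0.02, -0.005, 0]
  ],
  "twist": [0, 0, 0, 0, 10, 10, 10, 10]
}}

```text
clock: 18.32
tool_pos: [0.6246, 0.1545, 0.1399]
eef_rot: [-0.669, -0.227, 0.226, 0.671]
contact_force: [0.4, 1.5, -0.4]
opening: 0.567
```

Call:
{"op": "carry_out", "data": {
  "offset": [
    [0.01, 0, 0],
    [0.01, 0, 0],
    [0, 0, 0],
    [0, 0, 0],
    [0, 0, 0],
    [0, 0, 0]
  ],
  "twist": [10, 10, 10, 10, 10, 0]
}}

```text
clock: 19.08
tool_pos: [0.6439, 0.1547, 0.1399]
eef_rot: [-0.512, -0.487, 0.486, 0.514]
contact_force: [-0.5, 0.1, -0.6]
opening: 0.57
```

```bash
python3 - <<'E'
from h import *
s=get_state(); print(s['tool_pos'],s['clock'],R.from_quat(s['eef_rot']).as_matrix()[:,0])
cp=camera_params('wrist'); im=snapshot('wrist'); cv2.imwrite('pics/w7.png',im[...,::-1])
np.save('cp.npy',cp,allow_pickle=True); t=np.radians(87);ux=np.array([np.cos(t),np.sin(t)]);uy=np.array([-ux[1],ux[0]])
for a in (2.1,2.3): print(a,proj('wrist',[[*(np.array([.608,.2185])+.055*(-np.sin(a)*ux+np.cos(a)*uy)),.082]],cp))
E
```

```text
[0.64388567 0.15472152 0.13986237] 19.075 [0.05347119 0.99856418 0.00322607]
2.1 [[302.55614838 210.79930928]]
2.3 [[311.37389718 222.57649411]]
```

View pics/w7.png

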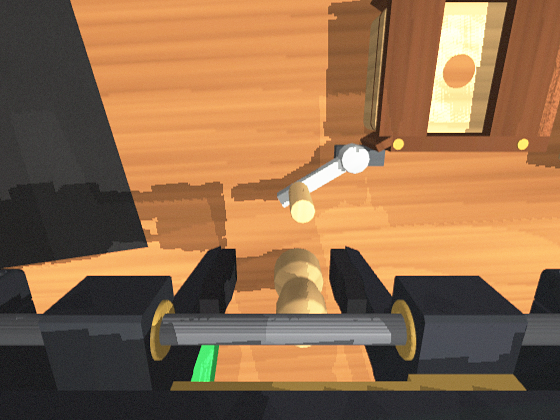

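The pin top at (302,210) matches a = 2.1 rad, so it stands at (0.633, 0.1695). The box shows in the case through the roof window, and its end sits at the mouth at about (376,100). Gripping the pin.

Call:
{"op": "carry_out", "data": {
  "offset": [
    [-0.011, 0.015, 0],
    [0, 0, 0],
    [0, 0, -0.041],
    [0, 0, -0.041],
    [0, 0, 0],
    [0, 0, 0]
  ],
  "twist": [0, 0, 0, 0, 0, 0]
}}

```text
clock: 19.88
tool_pos: [0.6338, 0.1687, 0.0591]
eef_rot: [0.513, 0.487, -0.486, -0.513]
contact_force: [0.6, -0.7, -0.8]
opening: 0.568
```

Call:
{"op": "carry_out", "data": {
  "offset": [
    [0, 0, 0],
    [0, 0, 0],
    [0, 0, 0],
    [0, 0, 0]
  ],
  "twist": [0, 0, 0, 0],
  "grip": 0.01
}}

```text
clock: 20.38
tool_pos: [0.6329, 0.1691, 0.0583]
eef_rot: [-0.513, -0.487, 0.486, 0.513]
contact_force: [-0.5, 1.4, 3.1]
opening: 0.201
```

```bash
python3 - <<'E'
import numpy as np
t=np.radians(87);ux=np.array([np.cos(t),np.sin(t)]);uy=np.array([-ux[1],ux[0]]);pv=np.array([.608,.2185])
P=[pv+.055*(-np.sin(a)*ux+np.cos(a)*uy) for a in np.linspace(2.1,0,17)]
print(np.round(P[0],4),np.round(P[-1],4),np.round(np.diff(P,axis=0),4).tolist())
E
```

```text
[0.6332 0.1696] [0.5531 0.2214] [[-0.0066, -0.0029], [-0.0069, -0.002], [-0.0071, -0.0011], [-0.0072, -0.0001], [-0.0072, 0.0008], [-0.007, 0.0017], [-0.0067, 0.0027], [-0.0063, 0.0035], [-0.0058, 0.0043], [-0.0052, 0.005], [-0.0045, 0.0057], [-0.0037, 0.0062], [-0.0029, 0.0066], [-0.002, 0.0069], [-0.001, 0.0071], [-0.0001, 0.0072]]
```

Call:
{"op": "carry_out", "data": {
  "offset": [
    [-0.0066, -0.0029, 0],
    [-0.0069, -0.002, 0],
    [-0.0071, -0.0011, 0],
    [-0.0072, -0.0001, 0],
    [-0.0072, 0.0008, 0],
    [-0.007, 0.0017, 0],
    [-0.0067, 0.0027, 0],
    [-0.0063, 0.0035, 0]
  ],
  "twist": [0, 0, 0, 0, 0, 0, 0, 0]
}}

```text
clock: 21.38
tool_pos: [0.5783, 0.1697, 0.0581]
eef_rot: [0.514, 0.486, -0.486, -0.513]
contact_force: [4.0, -0.0, 3.0]
opening: 0.197
```

Call:
{"op": "carry_out", "data": {
  "offset": [
    [-0.0058, 0.0043, 0],
    [-0.0052, 0.005, 0],
    [-0.0045, 0.0057, 0],
    [-0.0037, 0.0062, 0],
    [-0.0029, 0.0066, 0],
    [-0.002, 0.0069, 0],
    [-0.001, 0.0071, 0],
    [0, 0.005, 0]
  ],
  "twist": [0, 0, 0, 0, 0, 0, 0, 0]
}}

```text
clock: 22.38
tool_pos: [0.5466, 0.2133, 0.0565]
eef_rot: [-0.512, -0.481, 0.492, 0.514]
contact_force: [-4.7, -4.3, 5.9]
opening: 0.203
```

Call:
{"op": "carry_out", "data": {
  "offset": [
    [0, 0.003, 0],
    [0, 0.002, 0],
    [0, 0, 0],
    [0, 0, 0]
  ],
  "twist": [0, 0, 0, 0]
}}

```text
clock: 22.88
tool_pos: [0.5473, 0.2193, 0.0565]
eef_rot: [-0.512, -0.482, 0.491, 0.514]
contact_force: [-5.2, -2.4, 4.0]
opening: 0.199
```

Call:
{"op": "carry_out", "data": {
  "offset": [
    [0.004, 0.002, 0],
    [0, 0.002, 0],
    [0, 0.001, 0],
    [0, 0, 0]
  ],
  "twist": [0, 0, 0, 0]
}}

```text
clock: 23.38
tool_pos: [0.5482, 0.2212, 0.0562]
eef_rot: [-0.512, -0.479, 0.494, 0.514]
contact_force: [-10.0, -7.2, 9.6]
opening: 0.199
```

Call:
{"op": "carry_out", "data": {
  "offset": [
    [-0.004, 0.002, 0.001],
    [0, 0.002, 0],
    [0, 0, 0],
    [0, 0, 0]
  ],
  "twist": [0, 0, 0, 0]
}}

```text
clock: 23.88
tool_pos: [0.548, 0.2213, 0.0563]
eef_rot: [0.515, 0.478, -0.493, -0.513]
contact_force: [-0.1, -12.2, -1.7]
opening: 0.201
```

Call:
{"op": "carry_out", "data": {
  "offset": [
    [0, -0.005, 0],
    [0, 0, 0],
    [0, 0, 0],
    [0, 0, 0]
  ],
  "twist": [0, 0, 0, 0],
  "grip": 0.04
}}

```text
clock: 24.38
tool_pos: [0.5526, 0.2273, 0.0588]
eef_rot: [-0.513, -0.487, 0.487, 0.513]
contact_force: [-0.7, 0.7, 0.5]
opening: 0.453
```

Call:
{"op": "carry_out", "data": {
  "offset": [
    [0, 0, 0.05],
    [0, 0, 0.05],
    [0, -0.04, 0.02],
    [0, -0.04, 0],
    [0, -0.04, 0],
    [0, -0.04, 0],
    [0, -0.04, 0],
    [0, 0, 0]
  ],
  "twist": [0, 0, 0, 0, 0, 0, 0, 0]
}}

```text
clock: 25.38
tool_pos: [0.5526, 0.0221, 0.1787]
eef_rot: [0.515, 0.484, -0.486, -0.514]
contact_force: [-0.2, 0.3, -0.4]
opening: 0.454
```

```bash
python3 - <<'E'
from h import *
s=get_state(); print(s['tool_pos'],s['clock'],s['contact_force'])
im=snapshot('top')[...,::-1]; cv2.imwrite('pics/t8.png',im)
a=im[170:270,120:270]; b=snapshot('scene')[140:240,270:420,::-1]
cv2.imwrite('pics/c8.png',np.vstack([cv2.resize(a,None,fx=3,fy=3,interpolation=cv2.INTER_CUBIC),cv2.resize(b,None,fx=3,fy=3,interpolation=cv2.INTER_CUBIC)]))
E
```

```text
[0.55261688 0.0220968  0.17871512] 25.375 [-0.1857771   0.33772671 -0.3533795 ]
```

View pics/c8.png

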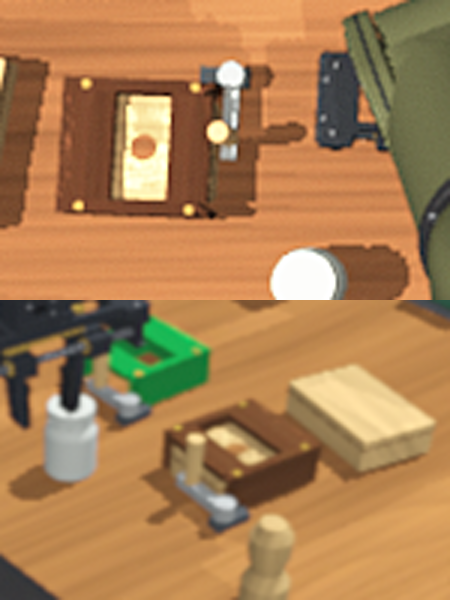

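The top view shows the bar parallel to the mouth (pivot about (197,194), pin (192,214)) and the box in the window with its lid spot at (168,219). The jar and spindle are unmoved. Checking the numbers.

```bash
python3 - <<'E'
from h import *
im=cv2.imread('pics/t8.png'); t=np.radians(87);ux=np.array([np.cos(t),np.sin(t)]);uy=np.array([-ux[1],ux[0]])
hsv=cv2.cvtColor(im,cv2.COLOR_BGR2HSV).astype(int); h,s,v=[hsv[...,i] for i in range(3)]
def cen(m,roi):
    x0,y0,x1,y1=roi; n,l,st,c=cv2.connectedComponentsWithStats(m[y0:y1,x0:x1].astype(np.uint8)); k=1+np.argmax(st[1:,4]); return c[k]+[x0,y0],st[k,4]
print('pin',cen((h>15)&(h<35)&(v>200)&(s<160),(187,207,198,220)))
p=ray('top',cen((h>15)&(h<35)&(v>200)&(s<160),(187,207,198,220))[0],.082)[0]-[.608,.2185]; print('pin rel',p@ux,p@uy,'a',np.arctan2(-(p@ux),p@uy))
sp=cen((v<200)&(h<18),(162,212,174,226)); q=ray('top',sp[0],.036)[0]-[.544,.294]; print('spot',sp,q@ux,q@uy)
# same offsets with bar tip/pivot at one height
a,b=[ray('top',np.array(x)/3+[120,170]-.33,.03)[0] for x in ((231,73),(230,155))]; d=b-a; print('bar a',np.arctan2(-(d@ux),d@uy),np.linalg.norm(d))
im0=cv2.imread('pics/top0.png')
for n,r in (('jar',(205,245,240,280)),('spindle',(203,136,230,162)),('mallet',(435,185,500,285)),('bigbox',(70,180,130,250))):
    d=cv2.absdiff(im0,im)[r[1]:r[3],r[0]:r[2]]; print(n,(d.max(2)>60).sum())
E
```

```text
pin (array([192. , 213.5]), np.int32(44))
pin rel 0.0005609853312842332 0.055219972166952735 a -0.010158752552656936
spot (array([165.5 , 217.25]), np.int32(4)) 0.005329071759374778 -0.004051335579311161
bar a 0.040126838305773585 0.07238123809917466
jar 0
spindle 0
mallet 2804
bigbox 0
```

```bash
python3 - <<'E'
from h import *
t=np.radians(87);ux=np.array([np.cos(t),np.sin(t)]);uy=np.array([-ux[1],ux[0]])
im=cv2.imread('pics/t8.png')
q=ray('top',(np.array([144,146])/3+[120,170]-.33),.036)[0]-[.544,.294]; print(q@ux,q@uy)
S=cv2.cvtColor(im,cv2.COLOR_BGR2HSV)[...,1]; print(S[212:226,160:177])
a=cv2.resize(im[190:245,135:205],None,fx=8,fy=8,interpolation=cv2.INTER_CUBIC)
b=cv2.resize(im[180:290,420:510],(230,280)); a=np.hstack([a,np.zeros((440,230,3),np.uint8)]); a[:280,-230:]=b
cv2.imwrite('pics/c9.png',a)
E
```

```text
-0.000525554764003897 -0.001410847900971525
[[122 132 103  58  81 101 102 100  97 102 101 100  97 100  91  87 130]
 [126 130  97  41  69  98  93  91  90  90  89  94  94  94  80  75 126]
 [120 129  92  41  44  60  93 106 110 105  89  85  88  90  73  67 125]
 [123 133 103  55  57  88 134 149 151 142 116  92  87  90  73  67 122]
 [122 128  99  67 117 162 159 156 158 160 153 126 101  90  82  88 133]
 [122 128  81  69 165 159 160 152 152 158 160 144 103  72  66  93 141]
 [120 129  90  88 169 158 153 156 153 153 160 161  91  27  20  50 132]
 [124 131 108 107 162 158 153 151 156 155 154 164  65  13  12  36 139]
 [125 119  67  84 161 155 148 151 152 153 159 141  51  23  20  43 155]
 [128 107  50  86 155 158 154 150 151 157 160 105  39  43  43  62 169]
 [131 106  40  42  76 127 168 167 167 141  97  63  44  52  41  67 158]
 [130  91  19  13  29  44  85  94  76  63  36  35  48  32  23  75 159]
 [130  94  38  42  34  14  20  45  34  34  38  27  40  34  12  65 178]
 [135  90  53  74  50  24  17  38  41  50  55  34  46  45  14  55 194]]
```

View pics/c9.png

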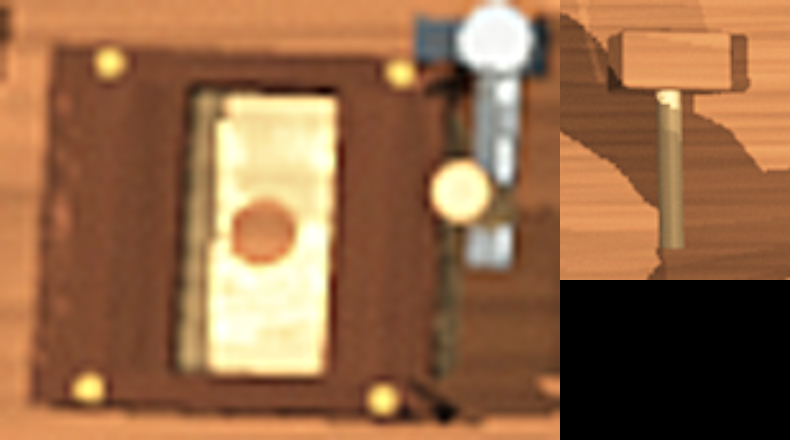

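The lid spot at crop (263,231) gives the box at (−0.5, −1.4) mm in the case. The bar lies across the mouth, and the mallet is only shadowed, not moved. Handing in.

```bash
python3 -c "
from plant import *
print(job.finish_job())"
```

```text
the job is handed in; nothing more can be done
None
```

The gauge box is locked in the dark case. I swung the latch open to about 2.1 rad and pushed the box sideways onto the case axis. I then slid it home until it stopped firmly (about 21 N, no further movement) and swung the latch back to its stop. I handed the job in at about 25.5 s of the 72 s allowed; the hand-in reports no verdict.

**Last checks (top camera, good to about 2 mm):**
- **Box:** its lid spot is at (−0.5, −1.4) mm in the case frame. Where the fingers stopped suggested about −2 mm in x; both are inside the 5 mm limit. I did not re-measure its angle once it was home.
- **Latch:** −0.01 rad from the pin and 0.04 rad from the bar, against the 0.12 limit.
- **Bystanders:** the jar, spindle and bigbox show no change from the start. The mallet area differed because the arm's shadow falls on it; it looks unmoved.
- **Robot:** the gripper is clear of everything, hovering well above the bench.

**One failed check:** an automatic colour mask for the lid spot caught only 4 pixels, so I discarded it and read the spot's position from the picture.

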